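# Sort fresh prints into the tilt-out bins

### The arm

A 6-joint arm with a two-finger parallel gripper is mounted at the origin on the work surface. World frame = base frame: x ahead of the robot, y to its left, z up, the work surface at z = 0. Lengths are in m, angles in degrees, forces in N, time in s.
With the tool pointing down it reaches from about 0.35 to 0.85 m from the base axis. Payload 8.1 kg.
Tool frame: the origin (TCP) lies midway between the tips of the shut fingers; the grasp point (between the pads) lies 19 mm behind it; z points along the fingers, y is the line along which they close (so a half turn about z gives the same grasp; the last joint's range is limited). The gripper opens to 85 mm and grips with 20 to 120 N. Pads are 22 mm wide; open, the fingers measure 114 mm over their backs; the gripper's body (76 mm by 85 mm) begins 54 mm behind the grasp point. The pads swing forward as they close: fully open they stand 13 mm farther back than shut.
Start: joints at [59.622, 7.471, 85.268, -0, 87.261, -4.893], TCP at [0.258, 0.542, 0.231] pointing down, gripper open.
Joint ranges: [-169.43, 169.43], [-51.17, 129.36], [1.28, 143.12], [-76.62, 256.62], [0, 156.53], [-152.29, 152.29]. Speed limits (degrees/s): [136.94, 136.94, 159.86, 180, 180, 180].

### API

Orientations are given as [roll, pitch, yaw] about the fixed x, y, z axes, in that order (R = Rz(yaw) Ry(pitch) Rx(roll)).
In Python, from rig import manip gives the robot as it stands. The module is installed in compiled form; this text tells all that it offers.
- The arm moves only by the tool carry_out, never from a script. Its arguments are lists of equal length, an entry for each row: "xyz": the shift along the world's x, y, z in mm, a list of three; "rotation": the turn, a rotation vector about the world's x, y, z in rad, a list of three; "hand": the gripper's target within -1 to 1 (shut at 1, half-way at 0, fully open at -1). A call has 1 to 20 rows; each row shifts and turns the commanded pose from where the row before left it; what a row does not reach is not made up. A row lasts 1/10 s, in which the tool goes at most 50 mm and 8.59 degrees, less where a joint would pass 70% of its speed; a pose out of reach is approached as far as the arm can. A call is refused whole if a number of a shift passes 50 or a number of a turn 0.15, either way. A call with a gripper value outside its range is refused whole. The fingers move at their own pace and stop on an object; "newtons" is the grip in N (left out, the last holds). Time passes only in rows, so rows that do not move let the fingers close. It gives the time, the measured TCP pose, the force, the opening and the grip force at its end, in the units of the state.
- manip.sense(): the state, without advancing time (a new reading comes with each control period).
- manip.grab_frame(name): name is "scene" or "top" or "wrist"; returns (picture, depth): 480x640x3 uint8, blue, green, red; 480x640 float32, m along the optical axis (not along the pixel's ray), 0 where there is no reading.
- manip.calibration(name): a dict with "fovy" (degrees; the focal length in pixels is half the picture's height over the tangent of half this angle, whatever the lens; pixels are square), "cx", "cy" (the principal point, pixels), "dist_coeffs" ([k1, k2, p1, p2, k3] as OpenCV has them; the pictures are not rectified), "cam_to_world" (4x4, takes a point from camera to world coordinates); the wrist camera has in their place "tool_from_camera" (4x4, takes a point from camera to tool coordinates, whose origin is the TCP and whose axes are the flange's). Camera axes: x right, y down, z forward; pixel columns grow to the right and rows downward; lengths in m; the calibration is good to about 2 mm. A picture is of the moment at which its call begins: read the wrist's pose just before it. calibration takes no time and is no camera call.
- manip.close_job(): hands the job in; it is judged then, once.
The state is a dict: "t": time; "q": joint angles; "joint_vel": joint speeds; "joint_efforts": joint torques, N m; "ee_pos": TCP position; "orientation": TCP orientation; "ft_force": force on the tool from outside, world axes, zero at the start; "moment": the same for the moment, N m; "opening": finger opening in m; "grasp_force": force on a finger pad.
Only numpy, scipy, OpenCV 4.12 (cv2) and the standard library are available. Lean on these libraries where they do the work, as an engineer would, in place of code of your own. Each camera call takes 0.05 s, during which the arm holds its last target. There are 200 camera calls.

### The job

Put the freshly printed parts on the build plate away by colour: tip the orange bin and the black bin forward, put every orange part into the orange bin and every black part into the black bin, and push both bins back until they click fully shut. Keep the blue bin shut, and leave the white boat and the tools where they lie.

Things in the scene. Friction and masses are not known exactly. Their poses are not given: they have to be found in the camera images.
- orange_bracket: orange printed corner bracket: foot 40 (x) x 24 (y) mm, 6 mm thick, upright 6 mm thick and 28 mm high at its -x end, rib between; pinch it across its 24 mm width. About 20 g. Origin: centre of its underside, z up. Starts on the build plate, any way round; may be absent (None).
- orange_clip: printed plastic U-shaped cable clip in orange: 36 mm long (x), 24 mm wide (y), 22 mm high, channel open to the top along x, walls 5 mm, base 6 mm; bounding box x -18..18, y -12..12, z 0..22 mm; pinch it across its 24 mm width (along its y). About 20 g. Origin: centre of its underside, z up. Starts on the build plate, any way round; may be absent (None).
- orange_knob: printed plastic four-armed clamping knob in orange: arms 34 mm tip to tip along its x and its y, 13 mm wide and 12 mm high, round hub 20 mm across and 24 mm high in the middle; pinch it by the hub or across the ends of two arms in line (along its x or y). About 20 g. Origin: centre of its underside, z up. Starts on the build plate, any way round; may be absent (None).
- black_bracket: black printed corner bracket: foot 40 (x) x 24 (y) mm, 6 mm thick, upright 6 mm thick and 28 mm high at its -x end, rib between; pinch it across its 24 mm width. About 20 g. Origin: centre of its underside, z up. Starts on the build plate, any way round; may be absent (None).
- black_clip: printed plastic U-shaped cable clip in black: 36 mm long (x), 24 mm wide (y), 22 mm high, channel open to the top along x, walls 5 mm, base 6 mm; bounding box x -18..18, y -12..12, z 0..22 mm; pinch it across its 24 mm width (along its y). About 20 g. Origin: centre of its underside, z up. Starts on the build plate, any way round; may be absent (None).
- black_knob: printed plastic four-armed clamping knob in black: arms 34 mm tip to tip along its x and its y, 13 mm wide and 12 mm high, round hub 20 mm across and 24 mm high in the middle; pinch it by the hub or across the ends of two arms in line (along its x or y). About 20 g. Origin: centre of its underside, z up. Starts on the build plate, any way round; may be absent (None).
- orange_unit: fixed grey roofed shell of the orange bin, 130 deep (x) x 128 wide (y) x 151 mm high, front open, a strip of the bin's colour along the roof's front edge; origin: middle of its lower front edge, x to the back, y across, z up; the bin tips out to its -x. Three shells (orange, black, blue, in any order) stand in a row, 4 mm apart, on a 12 mm board. The tilt axis runs along y, 8 mm above the origin
- orange_bin (a joint): tilt of the orange bin about its bottom front edge, rad: 0 shut and upright, grows as its top comes forward and down, stop at 0.70. An over-centre catch holds it shut (3 to 4 N at the handle to start it); past about 0.25 it swings on to the stop and stays there; pushed back (1 to 3 N at the handle) below about 0.2 it snaps shut with a click
- orange_handle (a point): middle of the orange bin's steel handle: round bar 10 mm thick, 80 mm long along y, on 8 mm stubs at y +-36 mm; 42 mm in front of the panel's face; in the bin's frame 48 mm ahead (-x) of and 120 mm above the tilt axis (140 mm above the bench when shut). Panel 6 mm thick, top 135 mm above the axis. Axes: the unit's, tilting with the bin
- orange_in (a point): middle of the orange bin's hollow: 50 mm behind (+x), 45 mm above the tilt axis in the bin's tilting frame. Inside 96 mm deep (x), 104 mm wide (y); side and back walls 90 mm high, open at the top. Fully tipped, the opening reaches about 85 mm forward from the roof's front edge (163 mm above the bench) to the panel's top edge (123 mm above the bench)
- black_unit: fixed grey roofed shell of the black bin, 130 deep (x) x 128 wide (y) x 151 mm high, front open, a strip of the bin's colour along the roof's front edge; origin: middle of its lower front edge, x to the back, y across, z up; the bin tips out to its -x. Three shells (orange, black, blue, in any order) stand in a row, 4 mm apart, on a 12 mm board. The tilt axis runs along y, 8 mm above the origin
- black_bin (a joint): tilt of the black bin about its bottom front edge, rad: 0 shut and upright, grows as its top comes forward and down, stop at 0.70. An over-centre catch holds it shut (3 to 4 N at the handle to start it); past about 0.25 it swings on to the stop and stays there; pushed back (1 to 3 N at the handle) below about 0.2 it snaps shut with a click
- black_handle (a point): middle of the black bin's steel handle: round bar 10 mm thick, 80 mm long along y, on 8 mm stubs at y +-36 mm; 42 mm in front of the panel's face; in the bin's frame 48 mm ahead (-x) of and 120 mm above the tilt axis (140 mm above the bench when shut). Panel 6 mm thick, top 135 mm above the axis. Axes: the unit's, tilting with the bin
- black_in (a point): middle of the black bin's hollow: 50 mm behind (+x), 45 mm above the tilt axis in the bin's tilting frame. Inside 96 mm deep (x), 104 mm wide (y); side and back walls 90 mm high, open at the top. Fully tipped, the opening reaches about 85 mm forward from the roof's front edge (163 mm above the bench) to the panel's top edge (123 mm above the bench)
- blue_unit: fixed grey roofed shell of the blue bin, 130 deep (x) x 128 wide (y) x 151 mm high, front open, a strip of the bin's colour along the roof's front edge; origin: middle of its lower front edge, x to the back, y across, z up; the bin tips out to its -x. Three shells (orange, black, blue, in any order) stand in a row, 4 mm apart, on a 12 mm board. The tilt axis runs along y, 8 mm above the origin
- blue_bin (a joint): tilt of the blue bin about its bottom front edge, rad: 0 shut and upright, grows as its top comes forward and down, stop at 0.70. An over-centre catch holds it shut (3 to 4 N at the handle to start it); past about 0.25 it swings on to the stop and stays there; pushed back (1 to 3 N at the handle) below about 0.2 it snaps shut with a click; must stay shut
- plate: fixed gold-coloured sheet-steel printer build plate lying on the bench, 235 x 235 x 4 mm; origin: centre of its underside
- white_print: white printed toy boat, 50 x 22 x 22 mm, on the build plate; stays there. Origin: centre of its underside. To be left alone
- nippers: small side cutters lying flat, one red and one blue handle, about 115 x 40 x 11 mm. Origin: centre of its underside. To be left alone
- scraper: print scraper lying flat, black handle 90 mm, steel blade 90 x 35 mm, 14 mm high. Origin: centre of its underside. To be left alone
- calipers: steel and black calipers lying flat, 200 x 55 x 15 mm. Origin: centre of its underside. To be left alone
- glue_stick: white glue stick standing upright, 25 mm across, 90 mm high. Origin: centre of its underside. To be left alone
- spool: filament spool lying flat, cardboard flanges 200 mm across, black filament, 62 mm high. Origin: centre of its underside. To be left alone
Things that resemble listed ones, but are neither listed nor needed, are in the scene too. Leave any green or yellow look-alike of the orange_bracket alone.

How it is judged:
By the outcome, as a careful person would: the job done as asked, in the order asked, and still so for the second after the job is handed in, with the robot touching nothing.
Of orange_bracket, orange_clip, orange_knob only 2 to 3 are there at a start; the rules pass over those that are not, and their reading is None.
Of black_bracket, black_clip, black_knob only 2 to 3 are there at a start; the rules pass over those that are not, and their reading is None.
At some moment in a run one of orange_bracket, orange_clip, orange_knob, black_bracket, black_clip, black_knob may be knocked a few centimetres aside while the robot is not near it.
Once in a run the grip may slacken for a moment while it holds something.
It also fails if it takes over 210 s, if anything falls off the work surface, if the arm or the gripper's body presses on something with over 40 N, if the wrist force passes 120 N, or if a joint passes its speed limit or range.

## Working session

There is one attempt and no reset: what is moved stays moved. The work goes in short steps, Python scripts to look and compute and a tool call to move; the robot and the scene stay as the last step left them, time stands still between calls to the robot, and variables do not carry over. Pictures are saved under pics/ and viewed, at most 14 in all, crops included, and the job is handed in when it is done.

Besides the shell and the picture viewer there is one more tool, called as name(argument=value, ...) on one line, values as JSON. carry_out: Moves the arm, as the interface text tells. Its arguments: {"type":"object","properties":{"xyz":{"type":"array"},"rotation":{"type":"array"},"hand":{"type":"array"},"newtons":{"type":"number"}},"required":["xyz","rotation","hand"]}

```bash
mkdir -p pics; cat > h.py <<'E'
import numpy as np, cv2
from rig import manip
from scipy.spatial.transform import Rotation as R
def K(c):
    f=240/np.tan(np.radians(c['fovy'])/2); return np.array([[f,0,c['cx']],[0,f,c['cy']],[0,0,1.]])
def pose(c,s):
    if 'cam_to_world' in c: return np.array(c['cam_to_world'])
    T=np.eye(4); T[:3,:3]=R.from_euler('xyz',s['orientation'],degrees=True).as_matrix(); T[:3,3]=s['ee_pos']
    return T@np.array(c['tool_from_camera'])
def grab(name,fn=None):
    s=manip.sense(); im,d=manip.grab_frame(name); c=manip.calibration(name)
    if fn: cv2.imwrite('pics/'+fn,im)
    return im,d,c,pose(c,s)
def cloud(d,c,T):
    v,u=np.mgrid[0:480,0:640]; p=np.stack([u.ravel(),v.ravel()],-1).astype(float)
    n=cv2.undistortPoints(p[:,None],K(c),np.array(c['dist_coeffs'],float))[:,0]
    P=np.c_[n*d.ravel()[:,None],d.ravel()]@T[:3,:3].T+T[:3,3]
    return P.reshape(480,640,3)
def ray(px,c,T,z):
    n=cv2.undistortPoints(np.array(px,float).reshape(-1,1,2),K(c),np.array(c['dist_coeffs'],float))[:,0]
    D=np.c_[n,np.ones(len(n))]@T[:3,:3].T
    return T[:3,3]+D*((z-T[2,3])/D[:,2])[:,None]
E
python3 - <<'E'
from h import *
print(manip.sense())
for n in('scene','top','wrist'):
    im,d,c,T=grab(n,n+'0.png'); np.savez('/tmp/'+n,im=im,d=d,T=T); print(n,c['fovy'],T.round(3).tolist())
E
```

```text
{'t': 0.0, 'q': array([ 5.96220724e+01,  7.51365094e+00,  8.53300836e+01, -1.32934624e-03,
        8.72618986e+01, -4.89505676e+00]), 'joint_vel': array([-0.08777373, -0.00019167,  0.1412776 ,  0.09123645, -0.0638385 ,
       -0.02503625]), 'joint_efforts': array([-2.92424345e-03, -5.69426250e+01, -5.00522053e+01, -3.36567300e-04,
        1.58741319e-02, -2.13830191e-06]), 'ee_pos': array([0.25786896, 0.54114399, 0.23025192]), 'orientation': array([-1.79894639e+02, -7.69090426e-03,  1.54517187e+02]), 'ft_force': array([ 0.09596542, -0.07844481, -0.37498422]), 'moment': array([0.03671202, 0.01244134, 0.01625278]), 'grasp_force': 0.0, 'opening': 0.08547563977409639}
scene 45.66900597616734 [[0.952, 0.251, -0.174, 0.815], [0.305, -0.807, 0.506, -0.784], [-0.013, -0.535, -0.845, 1.356], [0.0, 0.0, 0.0, 1.0]]
top 43.40900519082462 [[-0.006, -0.988, 0.154, 0.321], [-1.0, 0.006, -0.002, -0.074], [0.001, -0.154, -0.988, 1.533], [0.0, 0.0, 0.0, 1.0]]
wrist 65.4872561279255 [[0.431, 0.864, 0.262, 0.19], [0.903, -0.411, -0.127, 0.573], [-0.002, 0.292, -0.957, 0.372], [0.0, 0.0, 0.0, 1.0]]
```

View pics/top0.png

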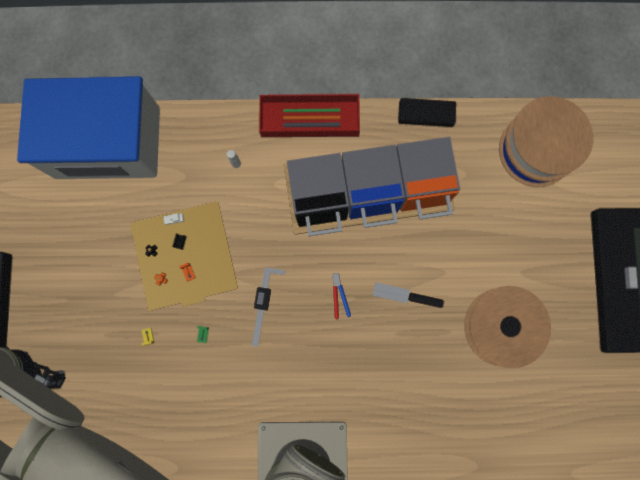

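View pics/scene0.png

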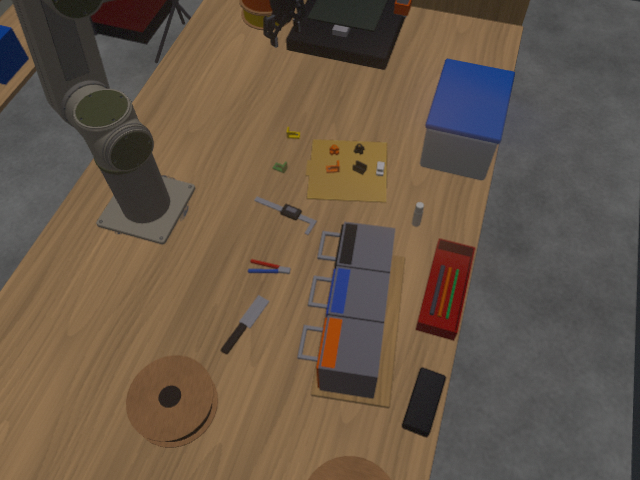

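The top view shows a black knob (151,250), a black bracket or clip (180,241), an orange knob (161,279), an orange bracket or clip (187,271) and the boat (173,218). The row of shells is black (320,205), blue (375,195), orange (430,187), with handles at (324,224) and (434,205). The yellow and green look-alikes lie off the plate.

```bash
python3 - <<'E'
from h import *
z=np.load('/tmp/top.npz'); im,d,T=z['im'],z['d'],z['T']; c=manip.calibration('top')
P=cloud(d,c,T)
hsv=cv2.cvtColor(im,cv2.COLOR_BGR2HSV)
roi=np.zeros((480,640),bool); roi[205:310,130:240]=1
Z=P[...,2]
pl=roi&(hsv[...,0]>15)&(hsv[...,0]<30)&(hsv[...,1]>100)
print('plate z',np.median(Z[pl]),'bench',np.median(Z[330:380,150:240]))
for n,m in(('or',(hsv[...,0]<13)&(hsv[...,1]>170)),('bl',(hsv[...,2]<60))):
    m=(m&roi).astype(np.uint8); k,l,st,ce=cv2.connectedComponentsWithStats(m)
    for i in range(1,k):
        if st[i,4]>25: print(n,ce[i].round(1),st[i,4],ray(ce[i],c,T,.015)[0].round(3),'zmax',Z[l==i].max().round(3))
# roofs
for n,(u,v) in dict(black=(320,175),blue=(372,167),orange=(427,160)).items():
    m=np.zeros_like(roi); m[v-8:v+8,u-12:u+12]=1; print(n,'roof z',np.median(Z[m]))
roof=(Z>.150)&(Z<.176); roof[:,:280]=0; roof[:,470:]=0; roof[:130]=0;roof[240:]=0
r=cv2.minAreaRect(P[roof][:,:2].astype(np.float32)); print('roof',r,cv2.boxPoints(r))
E
python3 - <<'E'
import cv2
im=cv2.imread('pics/top0.png')
a=cv2.resize(im[200:315,125:245],(600,575),interpolation=cv2.INTER_CUBIC); cv2.imwrite('pics/crop1.png',a)
E
```

```text
plate z 0.0032552428640825193 bench -0.0009755208040026497
or [187.3 271. ] 150 [0.485 0.29  0.015] zmax 1.533
or [160.5 278.6] 88 [0.466 0.358 0.015] zmax 0.036
bl [179.  241.3] 135 [0.561 0.314 0.015] zmax 0.03
bl [151.2 250.5] 82 [0.538 0.385 0.015] zmax 0.033
black roof z 0.16255769812625498
blue roof z 0.16293315778155082
orange roof z 0.1626101844318999
roof ((0.669544517993927, -0.17852793633937836), (0.18498587608337402, 0.3942033350467682), 8.717775344848633) [[ 0.54824597  0.00227767]
 [ 0.6079944  -0.3873714 ]
 [ 0.79084307 -0.35933354]
 [ 0.73109466  0.03031552]]
```

View pics/crop1.png

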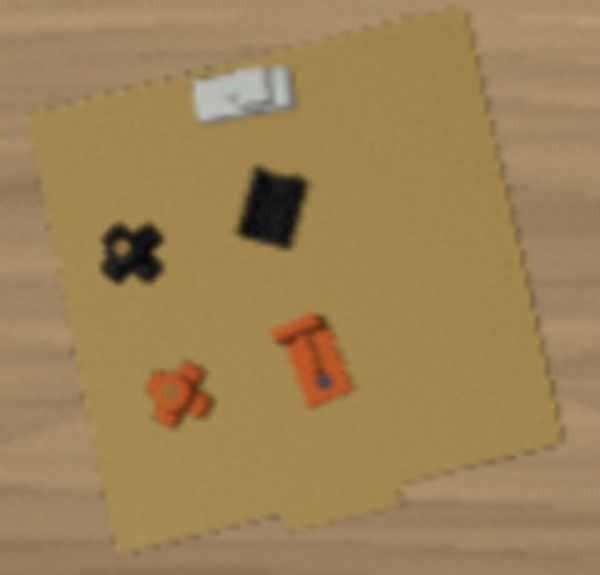

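The crop shows four parts: an orange bracket, an orange knob, a black clip (a plain rectangle) and a black knob. The unit row's yaw is about 8.7°, and its geometry matches the given sizes. I'm moving above the black handle, with the fingers closing along the unit's y.

carry_out(xyz=[[19, -43, 5], [19, -44, 5], [19, -44, 5], [20, -44, 5], [20, -44, 5], [20, -44, 5], [19, -44, 5], [19, -44, 5], [19, -44, 5], [19, -44, 5], [19, -43, 5], [20, -43, 5], [20, -43, 0], [20, -43, 0], [0, 0, 0], [0, 0, 0]], rotation=[[0, 0, 0.1], [0, 0, 0.1], [0, 0, 0.1], [0, 0, 0.1], [0, 0, 0.1], [0, 0, 0.097], [0, 0, 0], [0, 0, 0], [0, 0, 0], [0, 0, 0], [0, 0, 0], [0, 0, 0], [0, 0, 0], [0, 0, 0], [0, 0, 0], [0, 0, 0]], hand=[1, 1, 1, 1, 1, 1, 1, 1, 1, 1, 1, 1, 1, 1, 1, 1], newtons=30)

```text
t: 1.75
ee_pos: [0.53, -0.0704, 0.2905]
orientation: [180.0, -0.1, -171.4]
ft_force: [-0.2, -0.3, -0.5]
opening: -0.0
grasp_force: 0.0
```

```bash
python3 - <<'E'
from h import *
s=manip.sense(); print(s['ee_pos'],s['orientation'],s['opening'],s['q'])
im,d,c,T=grab('wrist','w1.png'); np.savez('/tmp/w1',im=im,d=d,T=T)
P=cloud(d,c,T); Z=P[...,2]
yaw=np.radians(8.7); ex=np.array([np.cos(yaw),np.sin(yaw)]); ey=np.array([-ex[1],ex[0]])
q=P[...,:2]-[0.6326,-.184]; X=q@ex; Y=q@ey
for n,y0 in(('black',.132),('blue',0),('orange',-.132)):
    for a in(-.03,0,.03):
        m=(abs(Z-.142)<.012)&(X<-.02)&(X>-.09)&(abs(Y-y0-a)<.006)&(d>0)
        if m.sum()>5: print(n,a,m.sum(),'X',np.median(X[m]).round(4),'z',np.percentile(Z[m],90).round(4))
for zr in((.158,.168),):
  m=(Z>zr[0])&(Z<zr[1])&(d>0)&(X>-.03)
  for y0 in(.17,.132,.1,0.03,-.03): 
    k=m&(abs(Y-y0)<.008); print(y0,k.sum(), X[k].min().round(4) if k.any() else None)
E
```

```text
[ 0.52997921 -0.07039081  0.29049448] [ 1.79951555e+02 -8.57270844e-02 -1.71422658e+02] -4.4925475511592125e-05 [-1.30702634e+01 -3.59677514e+00  9.04551779e+01  1.34248144e-02
  9.32391490e+01 -1.11646822e+02]
black -0.03 395 X -0.0464 z 0.1443
black 0 166 X -0.0547 z 0.1446
black 0.03 330 X -0.0496 z 0.1444
blue -0.03 553 X -0.0421 z 0.1445
blue 0 188 X -0.0548 z 0.1447
blue 0.03 290 X -0.0517 z 0.1445
orange 0 104 X -0.056 z 0.1449
orange 0.03 280 X -0.0531 z 0.1445
0.17 499 -0.0047
0.132 330 0.0599
0.1 57 -0.005
0.03 787 -0.0058
-0.03 1362 -0.0067
```

View pics/w1.png

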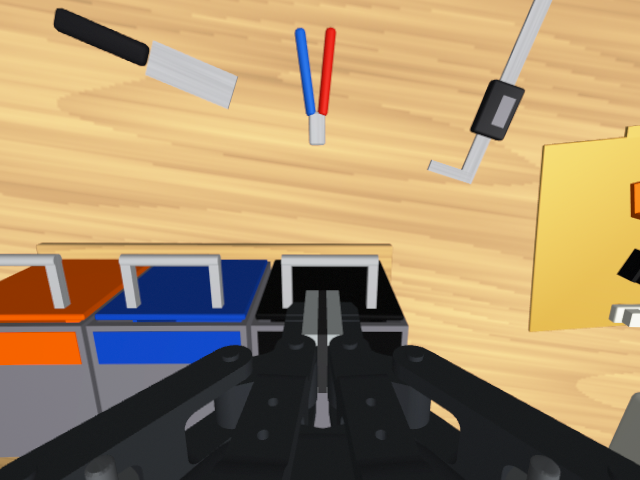

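The wrist view shows the black handle (282–379, 260) with the fingers almost above it. The measured bar is at X=-48 mm from the roof front and 0.140 m high, as given. I'll hook the closed fingers behind the bar.

carry_out(xyz=[[25, 5, 0], [25, 5, 0], [0, 0, -30], [0, 0, -30], [0, 0, -30], [0, 0, -28], [0, 0, -25], [0, 0, -25], [0, 0, 0], [-7.4, -1.1, -1], [-7.4, -1.1, -3], [-7.4, -1.1, -4], [-7.4, -1.1, -4], [-7.4, -1.1, -4], [-7.4, -1.1, -4], [0, 0, 0]], rotation=[[0, 0, 0], [0, 0, 0], [0, 0, 0], [0, 0, 0], [0, 0, 0], [0, 0, 0], [0, 0, 0], [0, 0, 0], [0, 0, 0], [0, 0, 0], [0, 0, 0], [0, 0, 0], [0, 0, 0], [0, 0, 0], [0, 0, 0], [0, 0, 0]], hand=[1, 1, 1, 1, 1, 1, 1, 1, 1, 1, 1, 1, 1, 1, 1, 1])

```text
t: 3.4
ee_pos: [0.5334, -0.0664, 0.1022]
orientation: [180.0, -0.2, -171.3]
ft_force: [-4.1, -0.6, 2.0]
opening: -0.0001
grasp_force: 1.9
```

carry_out(xyz=[[0, 0, 15], [0, 0, 25], [0, 0, 35], [0, 0, 35], [0, 0, 40], [14, -42, 0], [14, -42, 0], [14, -42, 0], [14, -42, 0], [15, -42, 0], [15, -43, 0], [0, 0, 0]], rotation=[[0, 0, 0], [0, 0, 0], [0, 0, 0], [0, 0, 0], [0, 0, 0], [0, 0, 0], [0, 0, 0], [0, 0, 0], [0, 0, 0], [0, 0, 0], [0, 0, 0], [0, 0, 0]], hand=[1, 1, 1, 1, 1, 1, 1, 1, 1, 1, 1, 1])

```text
t: 4.6
ee_pos: [0.6216, -0.3244, 0.2516]
orientation: [-180.0, -0.1, -171.5]
ft_force: [-0.1, -0.6, -0.8]
opening: -0.0002
grasp_force: 0.0
```

```bash
python3 - <<'E'
from h import *
im,d,c,T=grab('wrist','w2.png')
P=cloud(d,c,T); Z=P[...,2]
yaw=np.radians(8.7); ex=np.array([np.cos(yaw),np.sin(yaw)]); ey=np.array([-ex[1],ex[0]])
q=P[...,:2]-[0.6326,-.184]; X=q@ex; Y=q@ey
m=(abs(Z-.145)<.004)&(X<-.045)&(X>-.068)&(d>0)&(Y<-.07)
print('orange bar X',np.median(X[m]),'Y range',np.percentile(Y[m],[2,98]))
e=manip.sense()['ee_pos']; p=e[:2]-[.6326,-.184]; print('tcp',e,p@ex,p@ey)
E
```

```text
orange bar X -0.054470043634165376 Y range [-0.16968839 -0.09142711]
tcp [ 0.62158631 -0.32181198  0.25228765] -0.03173251929627954 -0.1345603629150819
```

View pics/w2.png

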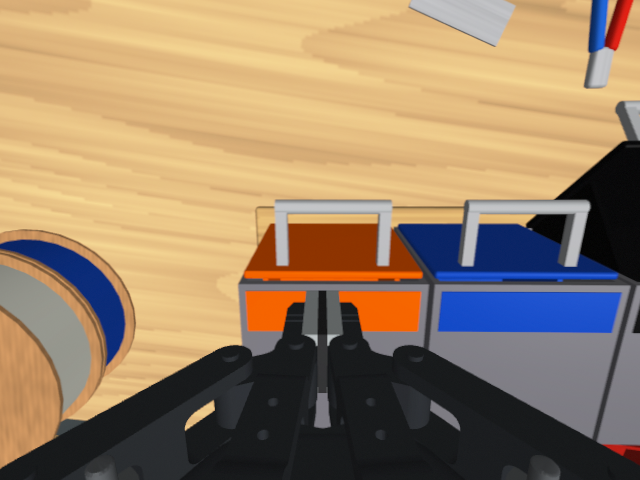

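The black bin is tipped (right edge of the view). The orange bar is centred at Y=-0.131 and the fingers are lined up, so I'll repeat the pull.

carry_out(xyz=[[-1, 2, -25], [0, 0, -25], [0, 0, -25], [0, 0, -25], [0, 0, -15], [0, 0, -15], [0, 0, 0], [-7.4, -1.1, -1], [-7.4, -1.1, -3], [-7.4, -1.1, -4], [-7.4, -1.1, -4], [-7.4, -1.1, -4], [-7.4, -1.1, -4], [0, 0, 0], [0, 0, 15], [0, 0, 25], [0, 0, 35], [0, 0, 35], [0, 0, 40], [0, 0, 0]], rotation=[[0, 0, 0], [0, 0, 0], [0, 0, 0], [0, 0, 0], [0, 0, 0], [0, 0, 0], [0, 0, 0], [0, 0, 0], [0, 0, 0], [0, 0, 0], [0, 0, 0], [0, 0, 0], [0, 0, 0], [0, 0, 0], [0, 0, 0], [0, 0, 0], [0, 0, 0], [0, 0, 0], [0, 0, 0], [0, 0, 0]], hand=[1, 1, 1, 1, 1, 1, 1, 1, 1, 1, 1, 1, 1, 1, 1, 1, 1, 1, 1, 1])

```text
t: 6.65
ee_pos: [0.5797, -0.3252, 0.2636]
orientation: [-179.5, 0.6, -171.2]
ft_force: [0.9, -0.2, 1.3]
opening: 0.0002
grasp_force: 0.0
```

```bash
cat > parts.py <<'E'
from h import *
def parts(name,fn=None):
    im,d,c,T=grab(name,fn); P=cloud(d,c,T); hsv=cv2.cvtColor(im,cv2.COLOR_BGR2HSV); Z=P[...,2]
    reg=(abs(P[...,0]-.51)<.16)&(abs(P[...,1]-.315)<.16)&(Z>-.03)&(Z<.06)&(d>0)
    for n,m in(('or',(hsv[...,0]<13)&(hsv[...,1]>170)),('bl',(hsv[...,2]<60))):
        m=cv2.morphologyEx((m&reg).astype(np.uint8),cv2.MORPH_CLOSE,np.ones((3,3))); k,l,st,ce=cv2.connectedComponentsWithStats(m)
        for i in range(1,k):
            if st[i,4]<(60 if name!='wrist' else 900): continue
            cn=max(cv2.findContours((l==i).astype(np.uint8),0,2)[0],key=len).reshape(-1,2)
            zz=np.percentile(Z[l==i],95); W=ray(cn,c,T,.014)[:,:2]
            r=cv2.minAreaRect(W.astype(np.float32)); bx=cv2.boxPoints(r); e=bx[1]-bx[0]; f=bx[2]-bx[1]
            L=e if np.hypot(*e)>np.hypot(*f) else f
            print(n,'px',ce[i].round(),'xy',ray(ce[i],c,T,.014)[0,:2].round(4),'box',np.round(r[0],4),np.round(r[1],4),'long axis deg',round(np.degrees(np.arctan2(L[1],L[0]))%180,1),'z95',zz.round(3))
E
python3 - <<'E'
from parts import *
parts('top','t2.png'); print(manip.sense()['ee_pos'])
E
```

```text
or px [187. 271.] xy [0.485  0.2905] box [0.4843 0.29  ] [0.044  0.0252] long axis deg 26.2 z95 0.032
or px [160. 278.] xy [0.4661 0.3589] box [0.4664 0.3584] [0.0263 0.0269] long axis deg 103.4 z95 0.032
bl px [179. 241.] xy [0.5617 0.314 ] box [0.5618 0.314 ] [0.0261 0.033 ] long axis deg 165.7 z95 0.03
bl px [151. 250.] xy [0.5383 0.3852] box [0.538  0.3855] [0.0265 0.0232] long axis deg 89.7 z95 0.032
[ 0.57891888 -0.32469533  0.26010915]
```

View pics/t2.png

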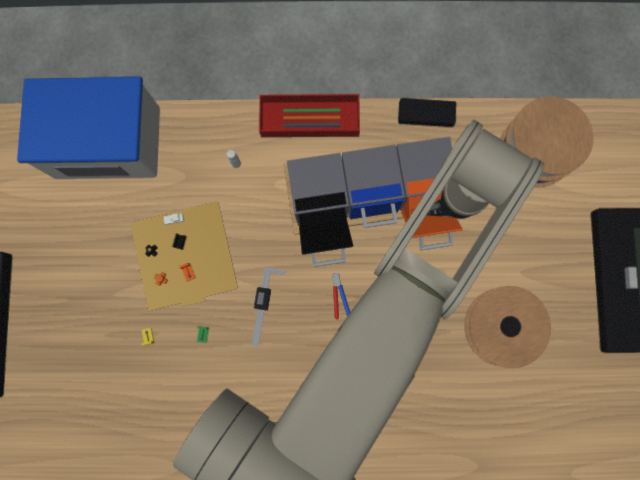

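Both bins are tipped (black at 325,232, orange at 432,225) and the parts haven't moved. I'm going to the plate for a close look.

carry_out(xyz=[[0, 46, 0], [0, 46, 0], [0, 46, 0], [0, 46, 0], [0, 46, 0], [0, 46, 0], [0, 46, 0], [0, 46, 0], [0, 46, 0], [0, 46, 0], [0, 46, 0], [0, 46, 0], [0, 46, 0], [0, 46, 0], [0, 0, 0], [0, 0, 0]], rotation=[[0, 0, 0.1], [0, 0, 0.1], [0, 0, 0.1], [0, 0, 0], [0, 0, 0], [0, 0, 0], [0, 0, 0], [0, 0, 0], [0, 0, 0], [0, 0, 0], [0, 0, 0], [0, 0, 0], [0, 0, 0], [0, 0, 0], [0, 0, 0], [0, 0, 0]], hand=[1, 1, 1, 1, 1, 1, 1, 1, 1, 1, 0.3, 0, 0, 0, 0, 0])

```text
t: 8.3
ee_pos: [0.5756, 0.3218, 0.2524]
orientation: [-180.0, -0.1, -153.9]
ft_force: [0.5, 0.1, -0.8]
opening: 0.0427
grasp_force: 0.0
```

```bash
python3 - <<'E'
from parts import *
parts('wrist','w3.png'); s=manip.sense(); print(s['ee_pos'],s['orientation'],s['opening'],s['q'])
E
```

```text
or px [336. 100.] xy [0.4815 0.2904] box [0.4814 0.2903] [0.039  0.0225] long axis deg 25.3 z95 0.032
[0.57601277 0.32056688 0.25271857] [-1.79984049e+02 -5.96747301e-02 -1.54031006e+02] 0.04263478016079016 [ 2.46521521e+01  1.62838886e+01  7.30202863e+01 -1.73200638e-02
  9.07551174e+01 -9.13170700e+01]
```

View pics/w3.png

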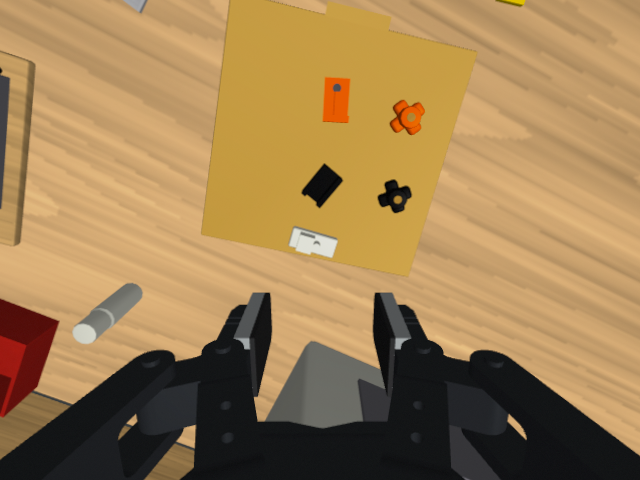

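Close view: orange bracket (336,100), orange knob (407,117), black clip (322,186), black knob (397,197), boat (313,242). I'll grasp the bracket near its upright first.

carry_out(xyz=[[-29, -9, -20], [-29, -9, -40], [-29, -9, -40], [0, 0, -40], [0, 0, -30], [0, 0, -23], [0, 0, 0], [0, 0, 0]], rotation=[[0, 0, 0], [0, 0, 0], [0, 0, 0], [0, 0, 0], [0, 0, 0], [0, 0, 0], [0, 0, 0], [0, 0, 0]], hand=[0, 0, 0, 0, 0, 0, 0, 0], newtons=40)

```text
t: 9.15
ee_pos: [0.4899, 0.2925, 0.0611]
orientation: [-180.0, -0.0, -154.2]
ft_force: [0.5, -0.4, 0.7]
opening: 0.0425
grasp_force: 0.0
```

carry_out(xyz=[[0, 0, -20], [0, 0, -20], [0, 0, -14], [0, 0, 0], [0, 0, 0], [0, 0, 0], [0, 0, 0], [0, 0, 0], [0, 0, 30], [0, 0, 40], [0, 0, 40], [0, 0, 0]], rotation=[[0, 0, 0], [0, 0, 0], [0, 0, 0], [0, 0, 0], [0, 0, 0], [0, 0, 0], [0, 0, 0], [0, 0, 0], [0, 0, 0], [0, 0, 0], [0, 0, 0], [0, 0, 0]], hand=[0, 0, 0, 0, 1, 1, 1, 1, 1, 1, 1, 1])

```text
t: 10.35
ee_pos: [0.4936, 0.2956, 0.1241]
orientation: [180.0, 0.6, -154.1]
ft_force: [1.1, 0.0, 0.9]
opening: 0.0231
grasp_force: 39.8
```

carry_out(xyz=[[8, -20, 40], [8, -44, 40], [8, -44, 10], [8, -44, 0], [8, -44, 0], [8, -44, 0], [8, -44, 0], [8, -44, 0], [8, -44, 0], [8, -44, 0], [8, -44, 0], [8, -44, 0], [8, -44, 0], [8, -44, 0], [2, -24, 0], [0, 0, 0], [0, 0, 0]], rotation=[[0, 0, -0.1], [0, 0, -0.1], [0, 0, -0.1], [0, 0, 0], [0, 0, 0], [0, 0, 0], [0, 0, 0], [0, 0, 0], [0, 0, 0], [0, 0, 0], [0, 0, 0], [0, 0, 0], [0, 0, 0], [0, 0, 0], [0, 0, 0], [0, 0, 0], [0, 0, 0]], hand=[1, 1, 1, 1, 1, 1, 1, 1, 1, 1, 1, 1, 1, 1, 1, 1, 1])

```text
t: 12.05
ee_pos: [0.6019, -0.3153, 0.1991]
orientation: [179.9, -0.0, -171.3]
ft_force: [-0.2, 0.3, -0.4]
opening: 0.023
grasp_force: 39.8
```

carry_out(xyz=[[6, -5, -20], [0, 0, -20], [0, 0, -15], [0, 0, -10], [0, 0, 0], [0, 0, 0], [0, 0, 0], [0, 0, 0], [0, 0, 30], [0, 0, 40], [0, 0, 30], [0, 0, 0]], rotation=[[0, 0, 0], [0, 0, 0], [0, 0, 0], [0, 0, 0], [0, 0, 0], [0, 0, 0], [0, 0, 0], [0, 0, 0], [0, 0, 0], [0, 0, 0], [0, 0, 0], [0, 0, 0]], hand=[1, 1, 1, 1, 1, 0, 0, 0, 0, 0, 0, 0])

```text
t: 13.25
ee_pos: [0.6109, -0.3219, 0.2431]
orientation: [-179.6, 0.5, -171.3]
ft_force: [1.3, -0.4, 0.6]
opening: 0.0426
grasp_force: 0.0
```

```bash
python3 - <<'E'
from parts import *
parts('top','t3.png'); grab('scene','s3.png')
a=cv2.imread('pics/t3.png')[120:260,270:480]; b=cv2.imread('pics/s3.png')[210:400,280:420]
a=cv2.resize(a,(399,266)); b=cv2.resize(b,(392,532)); 
o=np.zeros((532,800,3),np.uint8); o[:266,:399]=a; o[:,400:792]=b; cv2.imwrite('pics/v3.png',o)
E
```

```text
or px [160. 278.] xy [0.4662 0.359 ] box [0.4664 0.3584] [0.0263 0.0269] long axis deg 103.4 z95 0.032
bl px [179. 241.] xy [0.5613 0.3139] box [0.5618 0.3139] [0.0259 0.0338] long axis deg 167.7 z95 0.029
bl px [151. 251.] xy [0.538  0.3848] box [0.538  0.3854] [0.0265 0.0232] long axis deg 89.7 z95 0.031
```

View pics/v3.png

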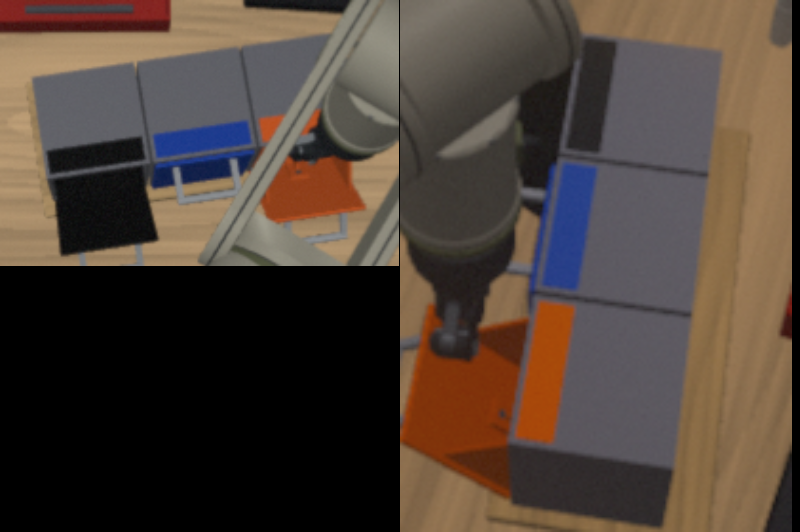

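The orange bracket lies inside the orange bin. I'll get finer angles for the remaining parts from the saved wrist view.

```bash
python3 - <<'E'
from h import *
im=cv2.imread('pics/w3.png'); c=manip.calibration('wrist')
T=pose(c,dict(orientation=[-179.984,-.06,-154.031],ee_pos=[.57601,.32057,.25272]))
hsv=cv2.cvtColor(im,cv2.COLOR_BGR2HSV)
for n,(u,v),m,z in(('ok',(407,117),(hsv[...,0]<13)&(hsv[...,1]>150),.016),('bk',(397,197),hsv[...,2]<90,.016),('bc',(322,186),hsv[...,2]<90,.026)):
    M=np.zeros((480,640),np.uint8); M[v-28:v+28,u-28:u+28]=m[v-28:v+28,u-28:u+28]*255
    cn=max(cv2.findContours(M,0,1)[0],key=len).reshape(-1,2); W=ray(cn,c,T,z)[:,:2]
    r=cv2.minAreaRect((W*1000).astype(np.float32)); b=cv2.boxPoints(r); e=b[1]-b[0]
    print(n,np.round(r[0],1),np.round(r[1],1),'edge0 ang',np.degrees(np.arctan2(e[1],e[0])).round(1),'len',np.hypot(*e).round(1))
    q=W*1000-r[0]; rad=np.hypot(*q.T); a=np.degrees(np.arctan2(q[:,1],q[:,0]))%360
    h=[ (int(k),rad[(abs((a-k+180)%360-180)<8)].max().round(1)) for k in range(0,360,15) if (abs((a-k+180)%360-180)<8).any()]; print(h)
x0=im[80:225,290:440]; cv2.imwrite('pics/w3c.png',cv2.resize(x0,None,fx=4,fy=4,interpolation=2))
E
```

```text
ok [466.2 356.8] [29.  29.3] edge0 ang -73.5 len 29.3
[(0, np.float64(15.0)), (15, np.float64(9.3)), (30, np.float64(13.9)), (45, np.float64(16.8)), (60, np.float64(17.0)), (75, np.float64(17.0)), (90, np.float64(15.2)), (120, np.float64(14.1)), (135, np.float64(17.0)), (150, np.float64(16.9)), (165, np.float64(16.9)), (180, np.float64(15.2)), (195, np.float64(10.1)), (210, np.float64(13.8)), (225, np.float64(16.1)), (240, np.float64(16.0)), (255, np.float64(16.2)), (270, np.float64(14.3)), (285, np.float64(9.6)), (300, np.float64(12.9)), (315, np.float64(16.5)), (330, np.float64(16.3)), (345, np.float64(16.2))]
bk [537.9 383.7] [29.7 29.3] edge0 ang -0.1 len 29.3
[(0, np.float64(10.0)), (15, np.float64(14.6)), (30, np.float64(16.9)), (45, np.float64(17.2)), (60, np.float64(17.1)), (75, np.float64(14.2)), (90, np.float64(13.1)), (105, np.float64(15.3)), (120, np.float64(16.3)), (135, np.float64(16.6)), (150, np.float64(16.7)), (165, np.float64(15.3)), (180, np.float64(9.9)), (195, np.float64(14.3)), (210, np.float64(16.6)), (225, np.float64(16.9)), (240, np.float64(16.9)), (255, np.float64(15.0)), (270, np.float64(10.0)), (285, np.float64(15.6)), (300, np.float64(16.6)), (315, np.float64(16.4)), (330, np.float64(16.3)), (345, np.float64(15.0))]
bc [559.5 311.6] [24.5 36.6] edge0 ang -14.1 len 36.6
[(0, np.float64(16.3)), (15, np.float64(21.6)), (30, np.float64(19.4)), (45, np.float64(14.7)), (60, np.float64(13.0)), (75, np.float64(11.9)), (90, np.float64(13.1)), (105, np.float64(14.4)), (120, np.float64(18.6)), (135, np.float64(20.6)), (150, np.float64(19.6)), (165, np.float64(18.4)), (180, np.float64(19.3)), (195, np.float64(21.3)), (210, np.float64(19.2)), (225, np.float64(14.8)), (240, np.float64(13.1)), (255, np.float64(12.0)), (270, np.float64(12.2)), (285, np.float64(14.4)), (300, np.float64(18.6)), (315, np.float64(20.7)), (330, np.float64(19.8)), (345, np.float64(15.5))]
```

View pics/w3c.png

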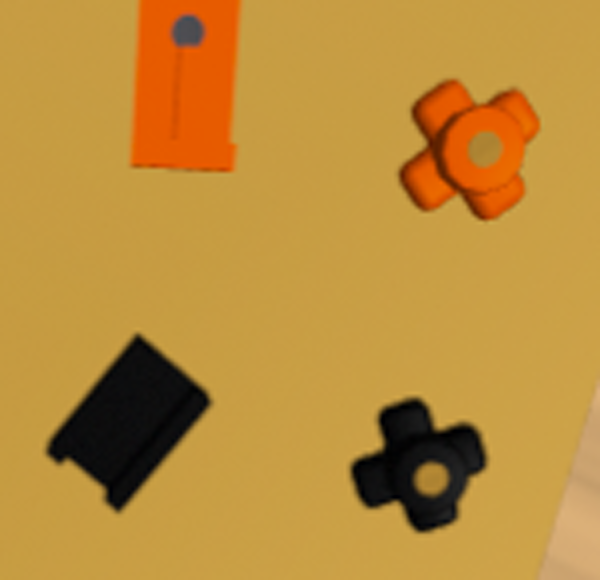

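Crop: orange knob with arms at 61°/151°, black knob with arms at 45°/135°, black clip with its long axis at -14°. The measured sizes match those given. Next is the orange knob.

carry_out(xyz=[[-9, 42, 0], [-9, 42, 0], [-9, 42, 0], [-9, 42, 0], [-9, 42, 0], [-9, 42, 0], [-9, 42, 0], [-9, 42, 0], [-9, 43, 0], [-9, 43, 0], [-9, 43, 0], [-9, 43, -20], [-9, 43, -30], [-9, 43, -40], [-9, 43, -40], [-10, 42, -30], [0, 0, -13], [0, 0, 0], [0, 0, 0]], rotation=[[0, 0, -0.13], [0, 0, -0.13], [0, 0, -0.13], [0, 0, -0.13], [0, 0, -0.138], [0, 0, 0], [0, 0, 0], [0, 0, 0], [0, 0, 0], [0, 0, 0], [0, 0, 0], [0, 0, 0], [0, 0, 0], [0, 0, 0], [0, 0, 0], [0, 0, 0], [0, 0, 0], [0, 0, 0], [0, 0, 0]], hand=[0, 0, 0, 0, 0, 0, 0, 0, 0, 0, -0.3, -0.3, -0.3, -0.3, -0.3, -0.3, -0.3, -0.3, -0.3])

```text
t: 15.25
ee_pos: [0.467, 0.3396, 0.0775]
orientation: [-179.9, -0.0, 151.0]
ft_force: [0.5, -0.2, -0.1]
opening: 0.0558
grasp_force: 0.0
```

```bash
python3 - <<'E'
from parts import *
parts('scene'); s=manip.sense(); print(s['ee_pos'],s['orientation'],s['q'][5])
E
```

```text
bl px [359. 167.] xy [0.5591 0.314 ] box [0.559  0.3148] [0.0334 0.0383] long axis deg 163.6 z95 0.03
[0.46788947 0.33982329 0.07864358] [1.79976324e+02 3.57477686e-02 1.50965066e+02] -30.035539826602196
```

carry_out(xyz=[[-1.5, 17, 0], [0, 0, -20], [0, 0, -25], [0, 0, -17], [0, 0, -8], [0, 0, 0], [0, 0, 0], [0, 0, 0], [0, 0, 0], [0, 0, 0], [0, 0, 30], [0, 0, 40], [0, 0, 40], [0, 0, 40], [0, 0, 40], [0, 0, 0]], rotation=[[0, 0, 0], [0, 0, 0], [0, 0, 0], [0, 0, 0], [0, 0, 0], [0, 0, 0], [0, 0, 0], [0, 0, 0], [0, 0, 0], [0, 0, 0], [0, 0, 0], [0, 0, 0], [0, 0, 0], [0, 0, 0], [0, 0, 0], [0, 0, 0]], hand=[-0.3, -0.3, -0.3, -0.3, -0.3, -0.3, 1, 1, 1, 1, 1, 1, 1, 1, 1, 1])

```text
t: 16.9
ee_pos: [0.469, 0.3598, 0.2065]
orientation: [179.4, 0.3, 151.0]
ft_force: [1.0, 0.4, 0.5]
opening: 0.0322
grasp_force: 39.9
```

carry_out(xyz=[[8, -38, 0], [8, -40, 0], [8, -40, 0], [8, -40, 0], [8, -40, 0], [8, -40, 0], [8, -40, 0], [8, -40, 0], [8, -40, 0], [8, -40, 0], [8, -40, 0], [9, -40, 0], [8, -40, 0], [8, -40, 0], [8, -40, 0], [8, -40, 0], [8, -40, 0], [0, 0, 0], [0, 0, 0]], rotation=[[0, 0, 0.1], [0, 0, 0.1], [0, 0, 0.1], [0, 0, 0.1], [0, 0, 0.1], [0, 0, 0.1], [0, 0, 0.058], [0, 0, 0], [0, 0, 0], [0, 0, 0], [0, 0, 0], [0, 0, 0], [0, 0, 0], [0, 0, 0], [0, 0, 0], [0, 0, 0], [0, 0, 0], [0, 0, 0], [0, 0, 0]], hand=[1, 1, 1, 1, 1, 1, 1, 1, 1, 1, 1, 1, 1, 1, 1, 1, 1, 1, 1])

```text
t: 18.8
ee_pos: [0.6022, -0.3212, 0.1971]
orientation: [179.9, -0.0, -171.4]
ft_force: [-0.1, 0.4, -0.4]
opening: 0.0321
grasp_force: 41.4
```

carry_out(xyz=[[6, 0, -20], [0, 0, -20], [0, 0, -14], [0, 0, -8], [0, 0, 0], [0, 0, 0], [0, 0, 0], [0, 0, 0], [0, 0, 30], [0, 0, 40], [0, 0, 30], [0, 0, 0]], rotation=[[0, 0, 0], [0, 0, 0], [0, 0, 0], [0, 0, 0], [0, 0, 0], [0, 0, 0], [0, 0, 0], [0, 0, 0], [0, 0, 0], [0, 0, 0], [0, 0, 0], [0, 0, 0]], hand=[1, 1, 1, 1, 1, -0.2, -0.2, -0.2, -0.2, -0.2, -0.2, -0.2])

```text
t: 20.0
ee_pos: [0.6113, -0.3221, 0.244]
orientation: [-179.6, 0.5, -171.3]
ft_force: [-0.0, -0.5, 0.4]
opening: 0.0514
grasp_force: 0.0
```

carry_out(xyz=[[-3, 37, 0], [-3, 39, 0], [-3, 39, 0], [-3, 39, 0], [-3, 39, 0], [-3, 40, 0], [-3, 40, 0], [-3, 40, 0], [-3, 40, 0], [-3, 40, 0], [-3, 40, 0], [-3, 40, 0], [-3, 40, 0], [-3, 40, 0], [-3, 40, 0], [-3, 40, 0], [0, 0, 0], [0, 0, 0]], rotation=[[0, 0, -0.099], [0, 0, -0.099], [0, 0, -0.099], [0, 0, -0.099], [0, 0, 0], [0, 0, 0], [0, 0, 0], [0, 0, 0], [0, 0, 0], [0, 0, 0], [0, 0, 0], [0, 0, 0], [0, 0, 0], [0, 0, 0], [0, 0, 0], [0, 0, 0], [0, 0, 0], [0, 0, 0]], hand=[-0.2, -0.2, -0.2, -0.2, -0.2, -0.2, -0.2, -0.2, -0.2, 0, 0, 0, 0, 0, 0, 0, 0, 0])

```text
t: 21.8
ee_pos: [0.5603, 0.3134, 0.2356]
orientation: [-180.0, -0.0, 166.1]
ft_force: [-0.4, -0.3, 0.2]
opening: 0.0427
grasp_force: 0.0
```

```bash
python3 - <<'E'
from parts import *
parts('wrist','w4.png'); parts('top','t4.png'); s=manip.sense(); print(s['ee_pos'],s['orientation'],s['opening'])
a=cv2.imread('pics/t4.png')[120:260,270:480]; b=cv2.imread('pics/w4.png')
a=cv2.resize(a,(480,320)); o=np.zeros((560,480,3),np.uint8); o[:320]=a; o[320:]=cv2.resize(b[0:320],(480,240)); cv2.imwrite('pics/v4.png',o)
E
```

```text
bl px [179. 241.] xy [0.5614 0.3141] box [0.5617 0.314 ] [0.026  0.0329] long axis deg 165.2 z95 0.028
[0.56083153 0.31173101 0.23582942] [-1.79971309e+02  7.44948695e-03  1.66000290e+02] 0.04303393290189175
```

View pics/v4.png

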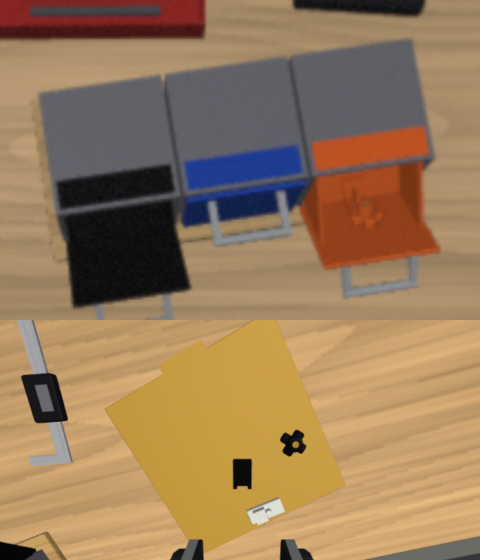

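Both orange parts are in the orange bin (365,208), and the clip and black knob haven't moved. Next is the clip.

carry_out(xyz=[[-1, 0, -40], [0, 0, -40], [0, 0, -40], [0, 0, -40], [0, 0, -30], [0, 0, -22], [0, 0, -13], [0, 0, 0], [0, 0, 0], [0, 0, 0], [0, 0, 0], [0, 0, 0], [0, 0, 30], [0, 0, 40], [0, 0, 40], [0, 0, 40], [0, 0, 40], [0, 0, 0]], rotation=[[0, 0, 0], [0, 0, 0], [0, 0, 0], [0, 0, 0], [0, 0, 0], [0, 0, 0], [0, 0, 0], [0, 0, 0], [0, 0, 0], [0, 0, 0], [0, 0, 0], [0, 0, 0], [0, 0, 0], [0, 0, 0], [0, 0, 0], [0, 0, 0], [0, 0, 0], [0, 0, 0]], hand=[0, 0, 0, 0, 0, 0, 0, 0, 1, 1, 1, 1, 1, 1, 1, 1, 1, 1])

```text
t: 23.7
ee_pos: [0.5631, 0.3144, 0.2099]
orientation: [179.5, 0.6, 166.0]
ft_force: [-0.5, 0.3, 1.1]
opening: 0.023
grasp_force: 42.0
```

carry_out(xyz=[[1, -39, 0], [1, -42, 0], [1, -42, 0], [1, -42, 0], [1, -42, 0], [0, -42, 0], [0, -42, 0], [0, -42, 0], [0, -42, 0], [0, 0, 0], [0, 0, 0]], rotation=[[0, 0, 0.099], [0, 0, 0.099], [0, 0, 0.099], [0, 0, 0.099], [0, 0, 0], [0, 0, 0], [0, 0, 0], [0, 0, 0], [0, 0, 0], [0, 0, 0], [0, 0, 0]], hand=[1, 1, 1, 1, 1, 1, 1, 1, 1, 1, 1])

```text
t: 24.8
ee_pos: [0.5645, -0.0631, 0.2008]
orientation: [180.0, -0.0, -171.4]
ft_force: [0.3, 0.2, -0.4]
opening: 0.0228
grasp_force: 42.0
```

carry_out(xyz=[[4, 2, -20], [0, 0, -20], [0, 0, -16], [0, 0, -10], [0, 0, 0], [0, 0, 0], [0, 0, 0], [0, 0, 0], [0, 0, 30], [0, 0, 40], [0, 0, 30], [0, 0, 0]], rotation=[[0, 0, 0], [0, 0, 0], [0, 0, 0], [0, 0, 0], [0, 0, 0], [0, 0, 0], [0, 0, 0], [0, 0, 0], [0, 0, 0], [0, 0, 0], [0, 0, 0], [0, 0, 0]], hand=[1, 1, 1, 1, 1, -0.1, -0.1, -0.1, -0.1, -0.1, -0.1, -0.1])

```text
t: 26.0
ee_pos: [0.5717, -0.0611, 0.2419]
orientation: [-179.8, 0.6, -171.3]
ft_force: [0.4, 0.4, -0.3]
opening: 0.047
grasp_force: 0.0
```

carry_out(xyz=[[-3, 40, 0], [-3, 40, 0], [-3, 40, 0], [-3, 40, 0], [-3, 40, 0], [-3, 40, 0], [-3, 41, 0], [-3, 41, 0], [-3, 41, 0], [-3, 41, 0], [-2, 41, 0], [0, 0, 0], [0, 0, 0]], rotation=[[0, 0, 0.1], [0, 0, 0.1], [0, 0, 0.1], [0, 0, 0.1], [0, 0, 0.1], [0, 0, 0.1], [0, 0, 0.034], [0, 0, 0], [0, 0, 0], [0, 0, 0], [0, 0, 0], [0, 0, 0], [0, 0, 0]], hand=[-0.1, -0.1, -0.1, -0.1, -0.1, -0.3, -0.3, -0.3, -0.3, -0.3, -0.3, -0.3, -0.3])

```text
t: 27.3
ee_pos: [0.5362, 0.3853, 0.2341]
orientation: [-180.0, -0.1, -134.8]
ft_force: [0.3, 0.1, -0.0]
opening: 0.0558
grasp_force: 0.0
```

```bash
python3 - <<'E'
from parts import *
im,d,c,T=grab('wrist','w5.png'); t,_,c2,T2=grab('top'); s=manip.sense(); print(s['ee_pos'],s['orientation'],s['opening'])
P=cloud(d,c,T); m=((im.max(2)<60)&(d>0)&(P[...,2]>.003)&(P[...,2]<.05)&(P[...,1]>.2)&(abs(P[...,0]-.51)<.13)).astype(np.uint8)
k,l,st,ce=cv2.connectedComponentsWithStats(m)
for i in range(1,k):
    if st[i,4]>200:
        ys,xs=np.nonzero(l==i); W=ray(np.c_[xs,ys],c,T,.016)[:,:2]*1000; print(ce[i],st[i,4],[np.round(v,1) for v in cv2.minAreaRect(W.astype(np.float32))])
o=np.zeros((560,480,3),np.uint8); b=np.clip(t[120:260,270:480].astype(float)*2.2,0,255).astype(np.uint8); o[:320]=cv2.resize(b,(480,320)); o[320:]=cv2.resize(im[0:320],(480,240)); cv2.imwrite('pics/v5.png',o)
E
```

```text
[0.53680881 0.3836932  0.23465932] [-1.79984194e+02 -3.40982276e-02 -1.34987928e+02] 0.0557019559631719
[321.72621035 206.41569282] 599 [array([537.1, 385.8]), array([28.6, 28.8]), np.float64(0.2)]
[615.22762815 390.00347524] 1151 [array([448.6, 769. ]), array([69.8, 28.3]), np.float64(0.3)]
```

View pics/v5.png

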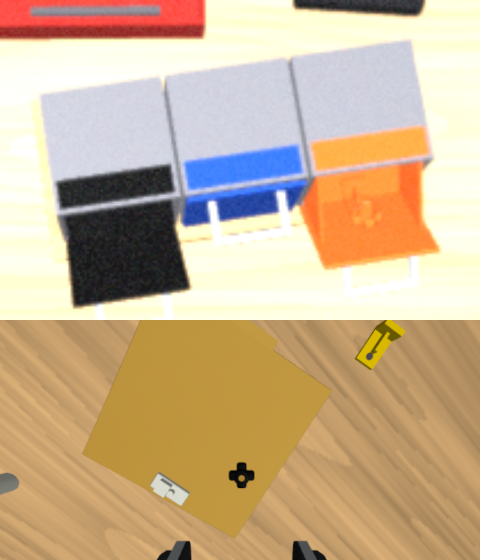

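The knob is at (0.5375, 0.3845), with its arms aligned to the pads. The clip is no longer on the plate or the bench. Next is the black knob.

carry_out(xyz=[[1, 0, -40], [0, 0, -40], [0, 0, -40], [0, 0, -40], [0, 0, -30], [0, 0, -22], [0, 0, -14], [0, 0, 0], [0, 0, 0], [0, 0, 0], [0, 0, 0], [0, 0, 0], [0, 0, 30], [0, 0, 40], [0, 0, 40], [0, 0, 40], [0, 0, 40], [0, 0, 0]], rotation=[[0, 0, 0], [0, 0, 0], [0, 0, 0], [0, 0, 0], [0, 0, 0], [0, 0, 0], [0, 0, 0], [0, 0, 0], [0, 0, 0], [0, 0, 0], [0, 0, 0], [0, 0, 0], [0, 0, 0], [0, 0, 0], [0, 0, 0], [0, 0, 0], [0, 0, 0], [0, 0, 0]], hand=[-0.3, -0.3, -0.3, -0.3, -0.3, -0.3, -0.3, -0.3, 1, 1, 1, 1, 1, 1, 1, 1, 1, 1])

```text
t: 29.2
ee_pos: [0.541, 0.3868, 0.2083]
orientation: [-179.8, 0.7, -134.9]
ft_force: [1.3, 0.5, -0.4]
opening: 0.0318
grasp_force: 39.7
```

carry_out(xyz=[[3, -38, 0], [3, -40, 0], [3, -40, 0], [3, -40, 0], [3, -40, 0], [3, -40, 0], [3, -41, 0], [2, -41, 0], [2, -41, 0], [2, -41, 0], [2, -41, 0], [0, 0, 0], [0, 0, 0]], rotation=[[0, 0, -0.1], [0, 0, -0.1], [0, 0, -0.1], [0, 0, -0.1], [0, 0, -0.1], [0, 0, -0.1], [0, 0, -0.034], [0, 0, 0], [0, 0, 0], [0, 0, 0], [0, 0, 0], [0, 0, 0], [0, 0, 0]], hand=[1, 1, 1, 1, 1, 1, 1, 1, 1, 1, 1, 1, 1])

```text
t: 30.5
ee_pos: [0.5666, -0.0591, 0.1989]
orientation: [180.0, 0.0, -171.4]
ft_force: [-0.5, 0.7, -0.6]
opening: 0.032
grasp_force: 39.7
```

carry_out(xyz=[[2, -2, -20], [0, 0, -20], [0, 0, -14], [0, 0, -8], [0, 0, 0], [0, 0, 0], [0, 0, 0], [0, 0, 0], [0, 0, 30], [0, 0, 40], [0, 0, 30], [-36, -6, 0], [-36, -6, 0], [-36, -5, 0], [0, 0, 0], [0, 0, 0]], rotation=[[0, 0, 0], [0, 0, 0], [0, 0, 0], [0, 0, 0], [0, 0, 0], [0, 0, 0], [0, 0, 0], [0, 0, 0], [0, 0, 0], [0, 0, 0], [0, 0, 0], [0, 0, 0], [0, 0, 0], [0, 0, 0], [0, 0, 0], [0, 0, 0]], hand=[1, 1, 1, 1, 1, -0.2, -0.2, -0.2, -0.2, -0.2, -0.2, 1, 1, 1, 1, 1])

```text
t: 32.1
ee_pos: [0.4607, -0.0777, 0.2379]
orientation: [-179.9, 0.1, -171.3]
ft_force: [-0.5, -0.1, 0.5]
opening: 0.0006
grasp_force: 0.0
```

```bash
python3 - <<'E'
from parts import *
parts('top'); s=manip.sense(); print(s['ee_pos'],s['orientation'],s['opening'])
im,d,c,T=grab('scene'); P=cloud(d,c,T)
b=np.clip(im[140:400,250:420].astype(float)*2.5,0,255).astype(np.uint8); b=cv2.resize(b,(390,596),interpolation=2)
t,d,c,T=grab('top'); t=np.clip(t[140:260,280:470].astype(float)*3.5,0,255).astype(np.uint8)
o=np.zeros((596,800,3),np.uint8); o[:,:390]=b; o[:252,400:800]=cv2.resize(t,(400,252),interpolation=2); cv2.imwrite('pics/v6.png',o)
E
```

```text
[ 0.46126353 -0.07762025  0.23786182] [-1.79954921e+02  1.19174653e-01 -1.71303608e+02] 3.726927131865538e-05
```

View pics/v6.png

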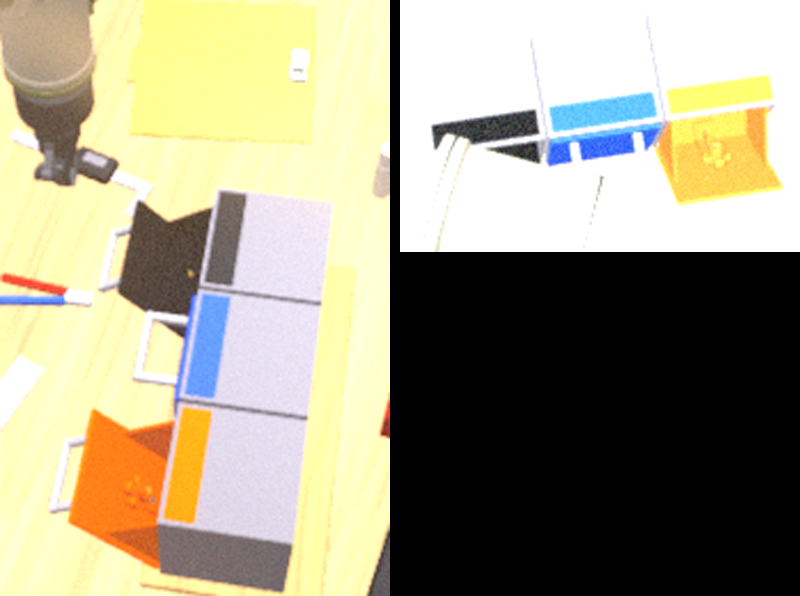

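The black knob's brass centre shows inside the black bin (191,273), both orange parts are in the orange bin, and only the boat is left on the plate. I'll push the black bin shut.

carry_out(xyz=[[0, 0, -35], [0, 0, -40], [0, 0, -40], [0, 0, -35], [0, 0, -23], [8, 1.2, 0], [7, 1.1, 0], [8, 1.2, 10], [8, 1.2, 10], [8, 1.2, 8], [8, 1.2, 8], [8, 1.2, 6], [8, 1.2, 6], [8, 1.2, 4], [7, 1.1, 3], [6, 0.9, 2], [5, 0.8, 0], [3, 0.4, 0], [0, 0, 0], [0, 0, 0]], rotation=[[0, 0, 0], [0, 0, 0], [0, 0, 0], [0, 0, 0], [0, 0, 0], [0, 0, 0], [0, 0, 0], [0, 0, 0], [0, 0, 0], [0, 0, 0], [0, 0, 0], [0, 0, 0], [0, 0, 0], [0, 0, 0], [0, 0, 0], [0, 0, 0], [0, 0, 0], [0, 0, 0], [0, 0, 0], [0, 0, 0]], hand=[1, 1, 1, 1, 1, 1, 1, 1, 1, 1, 1, 1, 1, 1, 1, 1, 1, 1, 1, 1])

```text
t: 34.25
ee_pos: [0.5464, -0.0644, 0.1197]
orientation: [179.9, -0.9, -171.3]
ft_force: [-35.2, -4.9, 21.9]
opening: -0.0001
grasp_force: 18.0
```

The bin is at its stop (35 N), so I'm backing off and going to stage in front of the orange bin.

carry_out(xyz=[[-10, -1.5, 0], [-20, -3, 0], [-15, -2, 20], [0, 0, 40], [0, 0, 40], [0, -44, 18], [0, -44, 0], [0, -44, 0], [0, -44, 0], [0, -44, 0], [0, -46, 0], [0, 0, 0], [0, 0, 0]], rotation=[[0, 0, 0], [0, 0, 0], [0, 0, 0], [0, 0, 0], [0, 0, 0], [0, 0, 0], [0, 0, 0], [0, 0, 0], [0, 0, 0], [0, 0, 0], [0, 0, 0], [0, 0, 0], [0, 0, 0]], hand=[1, 1, 1, 1, 1, 1, 1, 1, 1, 1, 1, 1, 1])

```text
t: 35.55
ee_pos: [0.5072, -0.3369, 0.238]
orientation: [179.9, -0.0, -171.4]
ft_force: [0.7, 0.4, 0.3]
opening: 0.0002
grasp_force: 0.0
```

```bash
cat > bars.py <<'E'
from h import *
def bars():
    im,d,c,T=grab('scene'); P=cloud(d,c,T); Z=P[...,2]
    ex=np.array([.9885,.1513]); ey=np.array([-.1513,.9885]); q=P[...,:2]-[.6326,-.184]; X=q@ex; Y=q@ey
    for n,y0 in(('black',.132),('blue',0),('orange',-.132)):
        m=(abs(Y-y0)<.025)&(X<-.03)&(X>-.16)&(Z>.05)&(Z<.2)&(d>0)
        print(n,m.sum(),np.median(X[m]).round(4),np.median(Z[m]).round(4))
    s=manip.sense(); e=s['ee_pos']; p=e[:2]-[.6326,-.184]; print('tcp',e,p@ex,p@ey,s['ft_force'])
E
python3 -c "from bars import *; bars()"
```

```text
black 66 -0.0534 0.1453
blue 77 -0.0546 0.1453
orange 715 -0.0703 0.0883
tcp [ 0.50752986 -0.335875    0.23827232] -0.14661052066894048 -0.13120532971081328 [ 0.49322367 -0.05758389  0.47215195]
```

The black bar sits level with the shut blue one. Now I'll push the orange bin, with less overtravel.

carry_out(xyz=[[0, 0, -35], [0, 0, -40], [0, 0, -40], [0, 0, -35], [0, 0, -23], [4, 0.6, 0], [4, 0.6, 0], [8, 1.2, 10], [8, 1.2, 10], [8, 1.2, 8], [8, 1.2, 8], [8, 1.2, 6], [8, 1.2, 6], [8, 1.2, 4], [7, 1.1, 3], [5, 0.8, 2], [0, 0, 0], [0, 0, 0]], rotation=[[0, 0, 0], [0, 0, 0], [0, 0, 0], [0, 0, 0], [0, 0, 0], [0, 0, 0], [0, 0, 0], [0, 0, 0], [0, 0, 0], [0, 0, 0], [0, 0, 0], [0, 0, 0], [0, 0, 0], [0, 0, 0], [0, 0, 0], [0, 0, 0], [0, 0, 0], [0, 0, 0]], hand=[1, 1, 1, 1, 1, 1, 1, 1, 1, 1, 1, 1, 1, 1, 1, 1, 1, 1])

```text
t: 37.4
ee_pos: [0.5837, -0.3243, 0.1224]
orientation: [180.0, -0.0, -171.3]
ft_force: [-0.3, 0.3, 0.1]
opening: 0.0002
grasp_force: 0.0
```

```bash
python3 -c "from bars import *; bars()"
```

```text
black 24 -0.0525 0.145
blue 39 -0.0527 0.1447
orange 131 -0.057 0.1457
tcp [ 0.58358361 -0.32430845  0.12241222] -0.06968136958481097 -0.13127872475000152 [0.57151145 0.85039376 0.32085525]
```

It snapped clear of the fingers. A small nudge will confirm the stop, then I'll retreat.

carry_out(xyz=[[1, 0.2, 0], [1, 0.1, 0], [1, 0.1, 0], [0, 0, 0]], rotation=[[0, 0, 0], [0, 0, 0], [0, 0, 0], [0, 0, 0]], hand=[1, 1, 1, 1])

```text
t: 37.85
ee_pos: [0.5842, -0.3243, 0.1224]
orientation: [179.9, -0.3, -171.3]
ft_force: [-13.1, 0.2, 5.3]
opening: 0.0002
grasp_force: 6.1
```

carry_out(xyz=[[-10, -1.5, 0], [-25, -3, 0], [-25, -2, 20], [-20, 0, 40], [-10, 0, 40], [0, 0, 40], [0, 0, 0], [0, 0, 0]], rotation=[[0, 0, 0], [0, 0, 0], [0, 0, 0], [0, 0, 0], [0, 0, 0], [0, 0, 0], [0, 0, 0], [0, 0, 0]], hand=[1, 1, 1, 1, 1, 1, 1, 1])

```text
t: 38.65
ee_pos: [0.4973, -0.3312, 0.2648]
orientation: [-179.8, 0.2, -171.3]
ft_force: [0.1, 0.2, -1.1]
opening: 0.0
grasp_force: 0.0
```

```bash
python3 - <<'E'
from bars import *
bars(); grab('scene','s7.png')
E
```

```text
black 66 -0.0532 0.1459
blue 77 -0.0542 0.1451
orange 91 -0.0552 0.1455
tcp [ 0.49660857 -0.33062264  0.26276845] -0.15661153516781517 -0.12436098001286139 [ 0.54073021 -0.7104085  -0.43122184]
```

View pics/s7.png

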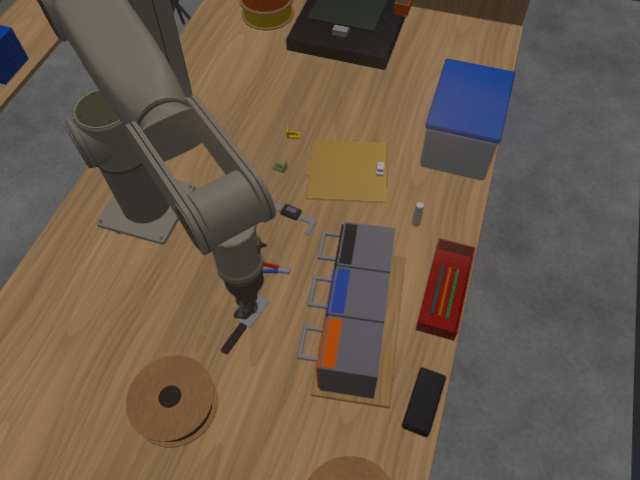

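All three bins are shut, with handles at (327,247), (320,292) and (311,343). The plate holds only the boat, the tools lie where they were, and the robot is clear.

```bash
python3 -c "
from rig import manip
print(manip.close_job())"
```

```text
the job is handed in; nothing more can be done
None
```

The two orange parts are in the orange bin and the two black parts in the black bin (the black clip was not seen there directly, but it is gone from the plate and bench); both bins are pushed shut, the blue bin stayed shut, the boat and tools were left alone, and the job was handed in at about 39 s of the 210 s allowed.

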